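# Unload the long tube from the tilting mixer

### The job

The tilting tube mixer has stopped with its deck sloping. First lift the retaining bar out of its two open brackets and lay it in the white tray; then take the long tube off the mixer and lay it down in the tray too, beside the bar. Set both down without dropping them, let go, leave the two short tubes lying in their places on the mixer, and do not disturb the bottles, the jar and the beaker around it.

Things in the scene. Friction and masses are not known exactly. Their poses are not given: they have to be found in the camera images.
- mixer: Fixed white and blue tube mixer, about 190 x 204 mm, on the bench; origin at the centre of its underside, z up. Its aluminium deck is fixed at a 30 degree slope: low edge (65 mm high) towards the mixer's -x, rising towards +x; deck normal (-0.5, 0, 0.866) in the mixer's frame. Three tubes lie along the slope side by side at y = -50, 0, +50 mm, feet against a stop at the low edge.
- deck_foot (a point): Middle of the deck surface at its low edge, beside the foot stop (6 mm thick, 28 mm high). Tube axes run 24 mm above the deck. Each tube rests on two rubber saddles 12 and 96 mm up the slope (10 mm wide, nubs 4 mm thick close beside the tube up to 19 mm above the deck); between the saddles the space beside the tubes is free down to the deck.
- bracket_left (a point): Floor of the slot in the steel bracket at the mixer's +y end (y = +90 mm), 40 mm up the slope, 39 mm above the deck; bracket 6 mm wide (y), 27 mm along the slope. The slot is 13 mm wide, 15 mm deep and open along the deck normal only, so the bar must be drawn out at that slant.
- bracket_right (a point): The same in the other bracket, at y = -90 mm.
- bar: Loose retaining bar, 0.15 to 0.3 kg: steel rod 10 mm square, 200 mm long over two 26 mm square end blocks 5 mm thick (outside the brackets), grey grip fin at the middle. Origin: rod centre; y along the rod, z out of the slots to the fin, which is 12 mm thick (x), 80 long (y), z = 5 to 47 mm. 1.5 mm play in the slots, 3 mm above the tubes. Set down it stands on the end blocks, axis 13 mm up.
- long_tube: The long white screw-cap tube, loose, 0.055 to 0.115 kg: 165 mm long, body 24 mm diameter, blue six-sided cap 28 mm across flats over the last 20 mm. Origin: centre of the flat foot end; x along the axis to the cap (up the slope at the start). It may lie in any of the three places; 26 mm is free between tube bodies and 25 mm beside an outer tube to the bracket.
- short_tube_a: One of two short tubes like the long one but 122 mm long; same origin and axes. Stays on the mixer.
- short_tube_b: The other short tube, 122 mm long; same origin and axes. Stays on the mixer.
- tray: Fixed open white plastic tray, 240 mm (x) x 280 mm (y) x 35 mm high, walls and floor 5 mm thick, empty at the start. Origin: centre of its underside on the bench, z up.
- jar: Small amber jar, 40 mm diameter, 60 mm high, between mixer and tray; free-standing bystander; origin at the centre of its underside, z up
- reagent_bottle: Glass bottle, 80 mm diameter, 190 mm high, at the far side; free-standing bystander; origin at the centre of its underside, z up
- dark_bottle: Amber bottle, 70 mm diameter, 160 mm high, at the far side; free-standing bystander; origin at the centre of its underside, z up
- beaker: Glass beaker, 70 mm diameter, 90 mm high, at the far side; free-standing bystander; origin at the centre of its underside, z up
Not all that is in view belongs to the job. What is shaped like the long_tube but orange is not meant.

How it is judged:
By the outcome, as a careful person would: the job done as asked, in the order asked, and still so for the second after the job is handed in, with the robot touching nothing.
It also fails if it takes over 59 s, if anything falls off the work surface, if the arm or the gripper's body presses on something with over 40 N, if the wrist force passes 120 N, or if a joint passes its speed limit or range.

### The arm

A 6-joint arm with a two-finger parallel gripper is mounted at the origin on the work surface. World frame = base frame: x ahead of the robot, y to its left, z up, the work surface at z = 0. Lengths are in m, angles in degrees, forces in N, time in s.
With the tool pointing down it reaches from about 0.35 to 0.975 m from the base axis. Payload 4.9 kg.
Tool frame: the origin (TCP) lies at the very end of the fingers, on their centre line; the grasp point (between the pads) lies ctrl.grip_depth behind it (ctrl.grip_depth is the distance from the TCP to the grasp point, in m); z points along the fingers, y is the direction in which the jaws open and shut (so a half turn about z gives the same grasp; the last joint's range is limited). The gripper opens to 85 mm and grips with 20 to 120 N. Pads are 22 mm wide; open, the fingers measure 114 mm over their backs; the gripper's body (76 mm by 85 mm) begins 54 mm behind the grasp point. The pads swing forward as they close: fully open they stand 13 mm farther back than shut.
Start: joints at [66.005, 3.019, 92.412, -0, 84.569, -6.818], TCP at [0.185, 0.597, 0.231] pointing down, gripper open.
Joint ranges: [-172.51, 172.51], [-57.92, 126.97], [3.15, 148.05], [-58.71, 238.71], [5.1, 150.11], [-179.66, 179.66]. Speed limits (degrees/s): [147.25, 147.25, 180, 180, 180, 180].

### API

Orientations are given as a 3x3 rotation matrix whose columns are the frame's x, y, z axes.
In Python, from plant import ctrl gives the robot as it stands. The module is installed in compiled form; this text tells all that it offers.
- The arm moves only by the tool send_rows, never from a script. Its argument "increments" is one flat list of numbers, 4 for each row, row after row: the shift along the tool's x, y, z in cm, then the turn about the tool's z in rad. A call has 1 to 20 rows; each row is the pose to reach, as a shift and turn from the pose commanded when the call began, along the tool's axes at that moment; what a row does not reach only later rows make up. A row lasts 1/10 s, in which the tool goes at most 50 mm and 8.59 degrees, less where a joint would pass 70% of its speed; a pose out of reach is approached as far as the arm can. A call with a gripper value outside its range is refused whole. "fingers" is the finger opening in cm, from 0 to 8.54, set as the call begins (left out, the last holds). The fingers move at their own pace and stop on an object; "force" is the grip in N (left out, the last holds). Time passes only in rows, so rows that repeat a pose let the fingers close. It gives the time, the measured TCP pose, the force and the opening at its end, in the units of the state.
- ctrl.get_state(): the state, without advancing time (a new reading comes with each control period).
- ctrl.camera(name): name is "scene" or "top" or "wrist"; returns (picture, depth): 384x512x3 uint8, blue, green, red; 384x512 float32, m along the optical axis (not along the pixel's ray), 0 where there is no reading.
- ctrl.camera_info(name): a dict with "fx", "fy", "cx", "cy" (pixels), "R" (3x3) and "t" (3): a world point X has camera coordinates R X + t; the wrist camera has in their place "mount" (4x4, takes a point from camera to tool coordinates, whose origin is the TCP and whose axes are the flange's). Camera axes: x right, y down, z forward; pixel columns grow to the right and rows downward; lengths in m; the calibration is good to about 2 mm. A picture is of the moment at which its call begins: read the wrist's pose just before it. camera_info takes no time and is no camera call.
- ctrl.finish_job(): hands the job in, once; it reports no verdict.
The state is a dict: "time_s": time; "joints": joint angles; "joint_vel": joint speeds; "joint_efforts": joint torques, N m; "tcp_pos": TCP position; "orientation": TCP orientation; "ft_force": force on the tool from outside, world axes, zero at the start; "torque": the same for the moment, N m; "gripper_width": finger opening in m.
Only numpy, scipy, OpenCV 4.12 (cv2) and the standard library are available. Lean on these libraries where they do the work, as an engineer would, in place of code of your own. Each camera call takes 0.05 s, during which the arm holds its last target. There are 200 camera calls.

## Working session

There is one attempt and no reset: what is moved stays moved. The work goes in short steps, Python scripts to look and compute and a tool call to move; the robot and the scene stay as the last step left them, time stands still between calls to the robot, and variables do not carry over. Pictures are saved under pics/ and viewed, about 8 in all and at most 12, crops included, and the job is handed in when it is done.

Besides the shell and the picture viewer there is one more tool, called after "Emit:" as name(argument=value, ...), one argument or row to a line, values as JSON. send_rows: Moves the arm, as the interface text tells. Its arguments: {"type":"object","properties":{"increments":{"type":"array"},"fingers":{"type":"number"},"force":{"type":"number"}},"required":["increments"]}

```bash
mkdir -p pics; python3 - <<'E'
from plant import ctrl
import numpy as np,cv2
s=ctrl.get_state(); print(s, ctrl.grip_depth)
for n in("scene","top","wrist"):
    i=ctrl.camera_info(n); print(n,i)
    p,d=ctrl.camera(n); cv2.imwrite(f"pics/{n}0.png",p); np.savez(f"{n}0.npz",p=p,d=d)
a=cv2.imread("pics/top0.png");b=cv2.imread("pics/scene0.png")
cv2.imwrite("pics/both0.png",cv2.resize(np.vstack([a,b]),None,fx=.78,fy=.78))
E
```

```text
{'time_s': 0.0, 'joints': array([ 6.60030531e+01,  3.05654338e+00,  9.24931622e+01, -1.34013720e-03,
        8.45693181e+01, -6.81744120e+00]), 'joint_vel': array([ 0.07448391,  0.02237469, -0.01659673,  0.00025042, -0.01267034,
        0.03186616]), 'joint_efforts': array([ 5.19209025e-04, -3.93695140e+01, -3.70168376e+01, -1.05462527e-04,
        7.18493204e-03, -1.43769881e-06]), 'tcp_pos': array([0.18434212, 0.59653202, 0.23005961]), 'orientation': array([[-9.55384643e-01,  2.95363346e-01, -8.23562942e-04],
       [ 2.95364409e-01,  9.55382765e-01, -1.90727271e-03],
       [ 2.23479391e-04, -2.06543024e-03, -9.99997842e-01]]), 'ft_force': array([-0.35480605, -0.84039524,  0.19636078]), 'torque': array([ 0.02201745,  0.01155942, -0.01366445]), 'gripper_width': 0.08558711229301648} 0.0187
scene {'fx': 467.2205793634887, 'fy': 467.2205793634887, 'cx': 259.16805135578625, 'cy': 195.05632768497188, 'R': array([[ 0.72546567,  0.68815461,  0.01194971],
       [ 0.5577657 , -0.57765785, -0.59599399],
       [-0.40323316,  0.43903832, -0.80289998]]), 't': array([-0.35521899, -0.18160359,  1.64857377])}
top {'fx': 461.779451072868, 'fy': 461.779451072868, 'cx': 251.06653599828837, 'cy': 189.39984495405741, 'R': array([[-0.00651024, -0.99981453, -0.01812509],
       [-0.99718487,  0.00784496, -0.07457075],
       [ 0.07469911,  0.01758859, -0.99705099]]), 't': array([0.02904777, 0.47626545, 1.45804041])}
wrist {'fx': 314.8167322465835, 'fy': 314.8167322465835, 'cx': 258.17958127562355, 'cy': 189.77993646294738, 'mount': array([[-7.40915865e-04, -9.63728743e-01, -2.66882672e-01,
         6.86236047e-02],
       [ 9.99997391e-01, -1.29068269e-03,  1.88455125e-03,
         4.95373055e-04],
       [-2.16065705e-03, -2.66880580e-01,  9.63727185e-01,
        -1.43150166e-01],
       [ 0.00000000e+00,  0.00000000e+00,  0.00000000e+00,
         1.00000000e+00]])}
```

View pics/top0.png

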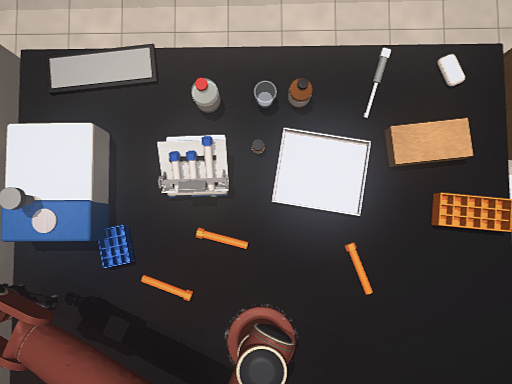

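View pics/scene0.png

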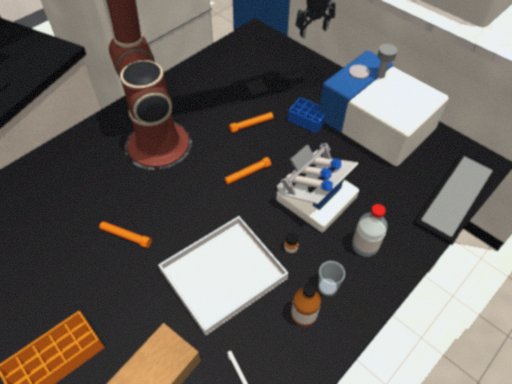

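Top view: mixer at about (193,165), bar running along (160–228,183), caps at (174,156), (191,155) and the long one at (208,141). The tray is at (322,172) and the jar at (258,146). Up the slope is image-up (+x), and the long tube is on the −y side. The orange tubes are decoys.

```bash
cat > h.py <<'E'
from plant import ctrl
import numpy as np,cv2
def cam(n,s=None):
    i=ctrl.camera_info(n); K=np.array([[i["fx"],0,i["cx"]],[0,i["fy"],i["cy"]],[0,0,1]])
    if n!="wrist": return K,i["R"].T,-i["R"].T@i["t"]   # cam->world
    M=i["mount"]; O=np.array(s["orientation"]); return K,O@M[:3,:3],O@M[:3,3]+s["tcp_pos"]
def ray(c,uv,z):
    K,R,t=c; d=R@np.linalg.solve(K,[uv[0],uv[1],1]); return t+d*(z-t[2])/d[2]
def pts(c,d):
    K,R,t=c; v,u=np.indices(d.shape); q=np.stack([(u-K[0,2])/K[0,0]*d,(v-K[1,2])/K[1,1]*d,d],-1); return q@R.T+t
def proj(c,X):
    K,R,t=c; q=K@(R.T@(np.asarray(X)-t)); return q[:2]/q[2]
E
python3 - <<'E'
from h import *
f=np.load("top0.npz");p,d=f["p"],f["d"];c=cam("top");P=pts(c,d)
hsv=cv2.cvtColor(p,cv2.COLOR_BGR2HSV)
def blobs(m,lo,win):
    x0,y0,x1,y1=win; w=np.zeros_like(m); w[y0:y1,x0:x1]=m[y0:y1,x0:x1]
    cs,_=cv2.findContours(w,cv2.RETR_EXTERNAL,cv2.CHAIN_APPROX_NONE)
    return [k for k in cs if cv2.contourArea(k)>lo]
for k in blobs(cv2.inRange(hsv,(105,120,60),(130,255,255)),15,(150,120,240,200)):
    mm=np.zeros(d.shape,np.uint8);cv2.drawContours(mm,[k],-1,1,-1); q=P[(mm>0)&(d>0)]; print("cap",k.mean((0,1)),np.median(q,0).round(4),q[:,2].max())
for k in blobs(cv2.inRange(hsv,(0,0,150),(180,60,255)),1500,(262,120,380,225)):
    r=cv2.minAreaRect(k);b=cv2.boxPoints(r); W=np.array([ray(c,x,.035)[:2] for x in b]); print("tray",r,W.round(4).tolist(),W.mean(0),np.linalg.norm(np.diff(W,axis=0),axis=1))
# depth column profile over mixer
for u,v in[(193,183),(193,176),(162,183),(226,183),(258,146)]: print(u,v,P[v,u].round(4),P[v-1:v+2,u-1:u+2,2].round(3).tolist())
cv2.imwrite("pics/crop.png",cv2.resize(p[125:205,145:275],None,fx=6,fy=6,interpolation=cv2.INTER_CUBIC))
E
```

```text
cap [191.         155.23333333] [0.568  0.1979 0.1518] 0.1631569812604836
cap [174.16129032 155.77419355] [0.5666 0.2479 0.1526] 0.16141393248342029
cap [206.65517241 140.4137931 ] [0.6071 0.1502 0.1731] 0.18406645385641096
tray ((321.3909606933594, 171.17596435546875), (89.9344711303711, 75.50801086425781), 9.162346839904785) [[0.4371, -0.0372], [0.6747, -0.0778], [0.6258, -0.3584], [0.3902, -0.3148]] [ 0.53195137 -0.19704279] [0.24101091 0.28477418 0.23963332]
193 183 [0.4874 0.1939 0.1418] [[0.143, 0.134, 0.137], [0.148, 0.142, 0.143], [0.15, 0.147, 0.15]]
193 176 [0.5108 0.1978 0.1154] [[0.12, 0.124, 0.125], [0.121, 0.115, 0.118], [0.122, 0.12, 0.125]]
162 183 [0.4892 0.2879 0.1295] [[0.125, 0.13, 0.127], [0.134, 0.13, 0.127], [0.124, 0.126, 0.121]]
226 183 [0.4878 0.0978 0.1282] [[0.134, 0.128, 0.109], [0.134, 0.128, 0.065], [0.07, 0.128, 0.062]]
258 146 [0.6089 0.0023 0.0619] [[0.061, 0.061, 0.059], [0.058, 0.062, 0.064], [0.058, 0.062, 0.063]]
```

View pics/crop.png

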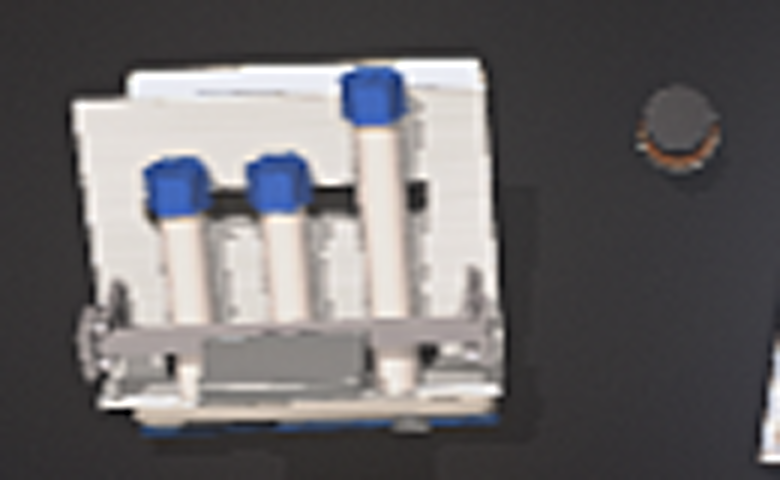

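Emit:
send_rows(
  increments=[-2,-5,-4,0,-4,-10,-7,0,-6,-15,-7,-0.05,-8,-20,-7,-0.1,-9,-23,-7,-0.15,-13,-24,-7,-0.2,-17,-25,-7,-0.25,-21,-26,-7,-0.3,-25,-27,-7,-0.328,-29,-28,-7,-0.328,-33,-28.5,-7,-0.328,-37,-29,-7,-0.328,-40,-29.2,-7,-0.328,-41,-29.2,-7,-0.328,-41,-29.2,-7,-0.328,-41,-29.2,-7,-0.328],
  fingers=8.54,
  force=40,
)

```text
time_s: 1.75
tcp_pos: [0.4892, 0.1975, 0.3011]
orientation: [[-1.0, -0.029, -0.001], [-0.029, 1.0, 0.0], [0.001, 0.0, -1.0]]
ft_force: [0.3, -0.4, 0.0]
gripper_width: 0.0856
```

```bash
python3 - <<'E'
from h import *
import pickle
s=ctrl.get_state(); p,d=ctrl.camera("wrist"); print(s["time_s"],s["tcp_pos"],s["orientation"].round(4).tolist(),s["ft_force"])
pickle.dump((s,p,d),open("w1.pkl","wb")); cv2.imwrite("pics/w1.png",p)
P=pts(cam("wrist",s),d)
for v in range(60,330,15): print(v,[tuple((P[v,u]*1000).round().astype(int)) for u in (200,256,300)])
E
```

```text
1.75 [0.48923146 0.19749312 0.30109141] [[-0.9996, -0.0288, -0.001], [-0.0288, 0.9996, 0.0002], [0.001, 0.0002, -1.0]] [ 0.26083168 -0.36901733  0.03520374]
60 [(np.int64(369), np.int64(119), np.int64(-1)), (np.int64(367), np.int64(193), np.int64(1)), (np.int64(365), np.int64(251), np.int64(1))]
75 [(np.int64(388), np.int64(119), np.int64(0)), (np.int64(386), np.int64(193), np.int64(0)), (np.int64(384), np.int64(252), np.int64(1))]
90 [(np.int64(407), np.int64(119), np.int64(0)), (np.int64(405), np.int64(194), np.int64(1)), (np.int64(403), np.int64(253), np.int64(-1))]
105 [(np.int64(426), np.int64(118), np.int64(-1)), (np.int64(424), np.int64(194), np.int64(0)), (np.int64(422), np.int64(254), np.int64(0))]
120 [(np.int64(446), np.int64(118), np.int64(2)), (np.int64(444), np.int64(195), np.int64(1)), (np.int64(442), np.int64(256), np.int64(1))]
135 [(np.int64(463), np.int64(124), np.int64(40)), (np.int64(460), np.int64(196), np.int64(42)), (np.int64(459), np.int64(251), np.int64(41))]
150 [(np.int64(475), np.int64(132), np.int64(84)), (np.int64(463), np.int64(196), np.int64(158)), (n
[... 939 characters left out ...]
np.int64(136), np.int64(123)), (np.int64(569), np.int64(199), np.int64(157)), (np.int64(569), np.int64(244), np.int64(153))]
270 [(np.int64(601), np.int64(138), np.int64(133)), (np.int64(600), np.int64(200), np.int64(132)), (np.int64(598), np.int64(248), np.int64(132))]
285 [(np.int64(596), np.int64(144), np.int64(170)), (np.int64(614), np.int64(200), np.int64(139)), (np.int64(612), np.int64(248), np.int64(139))]
300 [(np.int64(608), np.int64(145), np.int64(176)), (np.int64(730), np.int64(202), np.int64(0)), (np.int64(726), np.int64(274), np.int64(1))]
315 [(np.int64(761), np.int64(111), np.int64(-1)), (np.int64(747), np.int64(203), np.int64(13)), (np.int64(756), np.int64(276), np.int64(0))]
```

View pics/w1.png

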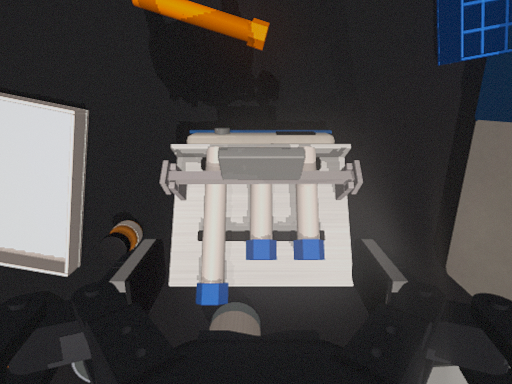

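Wrist view: fin spans about (219–305, 147–180), the rod is at v≈176 from u=162 to 360 and level in the image. So the jaw is aligned with it. The long tube runs from (215,150) to (212,293).

```bash
python3 - <<'E'
from h import *
import pickle
s,p,d=pickle.load(open("w1.pkl","rb")); P=pts(cam("wrist",s),d)*1000
hsv=cv2.cvtColor(p,cv2.COLOR_BGR2HSV)
# deck plane: from white deck points between tubes
v,u=np.indices(d.shape)
dk=((v>190)&(v<228)&(((u>178)&(u<200))|((u>326)&(u<342))))
D=P[dk&(d>0)]; D=D[(D[:,2]>60)&(D[:,2]<140)]
c=np.median(D,0)
for _ in range(3):
    A=np.c_[D[:,:2],np.ones(len(D))]; k=np.linalg.lstsq(A,D[:,2],rcond=None)[0]; r=D[:,2]-A@k; D=D[abs(r)<4]
n=np.array([-k[0],-k[1],1]);n/=np.linalg.norm(n); print("deck n",n.round(3),"yaw",np.degrees(np.arctan2(-n[1],-n[0])),len(D))
# rod: points v 170-182 outside fin
m=(v>172)&(v<180)&(((u>176)&(u<205))|((u>318)&(u<345)))
R=P[m]; R=R[(R[:,2]>115)]; f=np.polyfit(R[:,1],R[:,0],1); print("rod x=",f,"yaw",np.degrees(np.arctan(-f[0])),"z",np.percentile(R[:,2],[10,50,90]))
# fin
fm=(v>140)&(v<182)&(u>205)&(u<320)&(P[...,2]>138); F=P[fm]
yw=np.radians(1.65); ex=np.array([np.cos(yw),np.sin(yw),0]); ey=np.array([-np.sin(yw),np.cos(yw),0])
print("fin y'",np.percentile(F@ey,[.5,2,50,98,99.5]),"x'",np.percentile(F@ex,[1,50,99]),"z",np.percentile(F[:,2],[1,50,99]))
for uu in(240,262,284):
    print([tuple(P[vv,uu].round(0).astype(int).tolist()) for vv in range(146,184,4)])
# blocks
for a,b in((155,172),(350,366)):
    B=P[(v>158)&(v<196)&(u>a)&(u<b)&(P[...,2]>100)]; print("block y'",np.percentile(B@ey,[2,98]),"x'",np.percentile(B@ex,[2,50,98]),np.percentile(B[:,2],[2,50,98]))
# long tube
L=P[(v>195)&(v<280)&(u>200)&(u<228)]; 
g=P[(v>200)&(v<275)][:, :] 
for vv in(195,220,245,270):
    row=P[vv,195:232]; q=row[row[:,2]>row[:,2].max()-9]; print("tube",vv,q[:,0].mean().round(1),"y",q[:,1].min().round(1),q[:,1].max().round(1),"z",q[:,2].max().round(1))
bm=cv2.inRange(hsv,(105,120,60),(130,255,255))>0
C=P[bm&(u>190)&(u<235)&(v>270)&(v<310)]; print("longcap",np.percentile(C,[1,50,99],axis=0).round(1).tolist())
E
```

```text
deck n [-0.48  -0.016  0.877] yaw 1.898868587129861 1074
rod x= [-2.79033758e-02  4.98687278e+02] yaw 1.5983309349300003 z [126.41933353 128.81479276 130.86628938]
fin y' [148.33514924 149.76590558 187.29327987 225.5055112  226.87120132] x' [465.5658757  477.24534969 495.77237292] z [138.56916736 155.99000202 163.23712482]
[(468, 178, 90), (463, 182, 157), (466, 182, 161), (470, 182, 161), (474, 182, 156), (479, 181, 151), (484, 181, 146), (421, 196, 444), (495, 181, 134), (501, 180, 126)]
[(467, 203, 97), (463, 202, 156), (466, 202, 160), (469, 202, 161), (421, 196, 444), (479, 202, 151), (484, 202, 146), (489, 203, 140), (494, 203, 135), (501, 203, 125)]
[(467, 228, 89), (462, 222, 158), (465, 222, 161), (469, 222, 160), (473, 222, 158), (478, 223, 152), (483, 224, 145), (488, 224, 140), (493, 225, 135), (499, 226, 127)]
block y' [87.34833953 96.63964683] x' [483.46369762 498.31019398 517.36950041] [121.86927915 131.27715932 141.46980545]
block y' [278.80129405 287.99747218] x' [483.99756542 498.59225306 517.12563636] [122.80005287 131.72157887 142.28790322]
tube 195 516.8 y 142.6 163.0 z 126.6
tube 220 540.2 y 143.2 164.3 z 138.6
tube 245 562.6 y 143.9 165.4 z 151.2
tube 270 421.0 y 196.3 196.3 z 444.3
longcap [[593.1, 105.8, -0.5], [603.4, 156.1, 173.7], [740.3, 170.9, 181.3]]
```

Emit:
send_rows(
  increments=[0.5,0.2,3,0,1.5,0.4,7,0,1.5,0.4,10,0,1.5,0.4,11.5,0,1.5,0.4,11.5,0,1.5,0.4,11.5,0,1.5,0.4,11.5,0],
)

```text
time_s: 2.5
tcp_pos: [0.4762, 0.2011, 0.1889]
orientation: [[-1.0, -0.028, 0.004], [-0.028, 1.0, 0.001], [-0.004, 0.001, -1.0]]
ft_force: [-0.2, -0.5, 0.6]
gripper_width: 0.0853
```

```bash
python3 - <<'E'
from h import *
import pickle
s=ctrl.get_state(); p,d=ctrl.camera("wrist"); print(s["time_s"],s["tcp_pos"])
pickle.dump((s,p,d),open("w2.pkl","wb")); cv2.imwrite("pics/w2.png",p)
P=pts(cam("wrist",s),d); T=((P-s["tcp_pos"])@s["orientation"])*1000  # tool frame
Z=P[...,2]*1000
v,u=np.indices(d.shape)
F=(abs(T[...,1])<45)&(abs(T[...,0])<60)&(Z>138)&(Z<170); q=T[F]
print("fin in tool y",np.percentile(q[:,1],[.5,2,98,99.5]),"x",np.percentile(q[:,0],[1,99]),"z top tool",q[:,2].min())
for uu in(225,258,290): print([tuple(T[vv,uu].round(0).astype(int).tolist()) for vv in range(150,290,10)])
G=(abs(T[...,1])>38)&(abs(T[...,1])<62)&(abs(T[...,0])<16)&(T[...,2]<15)&(d>0); 
for sg in(-1,1):
    g=T[G&(T[...,1]*sg>0)]; print("finger",len(g),np.percentile(g,[1,50,99],axis=0).round(1).tolist())
E
```

```text
2.5 [0.47622937 0.20112535 0.18887539]
fin in tool y [-38.99329612 -37.71873945  37.66237472  39.02031238] x [-13.59047814  16.15567604] z top tool 25.156832597687863
[(21, -33, 181), (17, -30, 147), (8, -29, 144), (9, -25, 102), (-4, -27, 119), (14, -18, 31), (9, -18, 27), (-1, -19, 37), (-12, -21, 48), (-44, -27, 102), (-51, -27, 99), (-58, -26, 94), (-65, -26, 90), (-72, -26, 86)]
[(21, 1, 181), (16, 1, 149), (8, 1, 144), (9, 1, 100), (4, 1, 89), (14, 1, 32), (9, 1, 28), (0, 1, 36), (-12, 1, 48), (-28, 1, 68), (-35, 1, 66), (-42, 1, 63), (-48, 1, 59), (-53, 1, 55)]
[(21, 34, 180), (16, 31, 148), (8, 31, 144), (9, 27, 100), (-5, 29, 119), (14, 20, 31), (9, 19, 27), (0, 20, 35), (-12, 22, 48), (-44, 28, 102), (-51, 28, 99), (-58, 28, 94), (-65, 27, 90), (-72, 27, 86)]
finger 9039 [[-9.8, -61.8, -83.3], [8.0, -51.3, -65.1], [14.3, -39.0, -16.8]]
finger 7685 [[-9.1, 38.8, -82.1], [7.8, 49.0, -63.5], [14.4, 61.9, -16.8]]
```

View pics/w2.png

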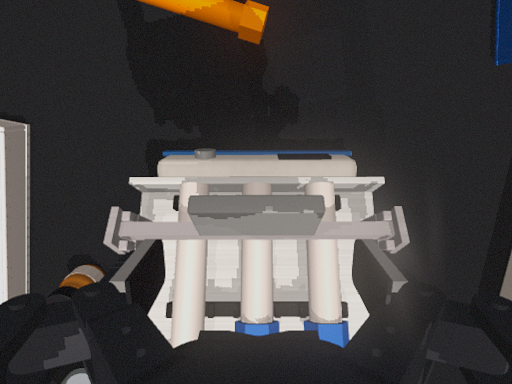

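Fin is centred between the jaws to within 1 mm, with its top at z≈0.162. It leans about 42–45°, so it has tipped within its slot play. The end-face grip still works, so I'm going down to grip it.

Emit:
send_rows(
  increments=[0.2,0,1.5,0,0.2,0,3,0,0.2,0,4.5,0,0.2,0,5.5,0,0.2,0,6.2,0,0.2,0,6.8,0,0.2,0,6.8,0,0.2,0,6.8,0,0.2,0,6.8,0],
)

```text
time_s: 3.45
tcp_pos: [0.4735, 0.2007, 0.1191]
orientation: [[-1.0, -0.028, 0.001], [-0.028, 1.0, 0.0], [-0.001, 0.0, -1.0]]
ft_force: [-0.4, -0.4, 0.7]
gripper_width: 0.0856
```

Emit:
send_rows(
  increments=[0,0,0,0,0,0,0,0,0,0,0,0,0,0,0,0,0,0,0,0,0,0,0,0],
  fingers=7.0,
  force=60,
)

```text
time_s: 4.05
tcp_pos: [0.4735, 0.201, 0.1195]
orientation: [[-1.0, -0.028, 0.002], [-0.028, 1.0, 0.001], [-0.002, 0.001, -1.0]]
ft_force: [-1.5, 1.2, 6.1]
gripper_width: 0.0791
```

Emit:
send_rows(
  increments=[0.15,0,-0.26,0,0.3,0,-0.52,0,0.45,0,-0.78,0,0.6,0,-1.04,0,0.75,0,-1.3,0,0.9,0,-1.56,0],
)

```text
time_s: 4.65
tcp_pos: [0.4628, 0.2001, 0.1333]
orientation: [[-1.0, -0.028, -0.003], [-0.028, 1.0, -0.001], [0.003, -0.0, -1.0]]
ft_force: [0.1, 0.8, -2.0]
gripper_width: 0.0788
```

Emit:
send_rows(
  increments=[0.25,0,-0.43,0,0.5,0,-0.87,0,0.75,0,-1.3,0,1,0,-1.73,0,1,0,-3,0,1,0,-5,0,1,0,-7,0,1,0,-9,0,1,0,-9,0,1,0,-9,0],
)

```text
time_s: 5.65
tcp_pos: [0.4542, 0.2001, 0.2245]
orientation: [[-1.0, -0.028, 0.001], [-0.028, 1.0, 0.0], [-0.001, 0.0, -1.0]]
ft_force: [-0.2, 0.0, -1.6]
gripper_width: 0.079
```

```bash
python3 - <<'E'
from h import *
import pickle
s=ctrl.get_state(); p,d=ctrl.camera("wrist"); q,e=ctrl.camera("scene"); print(s["time_s"],s["tcp_pos"],s["gripper_width"],s["ft_force"])
pickle.dump((s,p,d),open("w3.pkl","wb"))
cv2.imwrite("pics/w3.png",np.hstack([p[60:360,90:430],cv2.resize(q[110:260,240:410],None,fx=2,fy=2)]))
P=pts(cam("wrist",s),d); T=((P-s["tcp_pos"])@s["orientation"])*1000
for uu in(225,258,290): print([tuple(T[vv,uu].round(0).astype(int).tolist()) for vv in range(150,320,8)])
E
```

```text
5.65 [0.45420469 0.20008326 0.22445796] 0.07902445016696265 [-0.24149688  0.00223639 -1.6436206 ]
[(15, -37, 223), (6, -37, 223), (-1, -36, 209), (-5, -34, 184), (-12, -34, 179), (-21, -34, 179), (-18, -30, 139), (-32, -32, 158), (-35, -31, 143), (-46, -32, 149), (-53, -31, 146), (-60, -31, 142), (-67, -31, 139), (13, -12, -34), (11, -11, -38), (8, -11, -39), (7, -11, -41), (1, -12, -38), (-10, -13, -25), (-104, -29, 102), (-110, -28, 99), (-124, -29, 105)]
[(15, 1, 224), (5, 1, 224), (68, 1, -143), (-5, 1, 186), (-12, 1, 178), (-21, 1, 180), (-14, 1, 128), (-20, 1, 123), (-27, 1, 120), (-33, 1, 116), (-39, 1, 113), (-45, 1, 108), (-51, 1, 105), (13, 1, -35), (11, 1, -37), (9, 1, -39), (7, 1, -42), (1, 1, -38), (-11, 1, -25), (-91, 1, 83), (-95, 1, 78), (-100, 1, 74)]
[(15, 39, 224), (5, 39, 223), (-2, 38, 210), (-5, 35, 185), (-12, 35, 178), (-22, 35, 180), (-18, 31, 139), (-32, 33, 157), (-35, 32, 143), (-46, 33, 148), (-53, 33, 145), (-60, 32, 141), (-67, 32, 138), (13, 13, -35), (11, 13, -37), (9, 13, -39), (7, 13, -42), (0, 13, -37), (-11, 15, -25), (-104, 30, 102), (-110, 30, 99), (-122, 30, 104)]
```

View pics/w3.png

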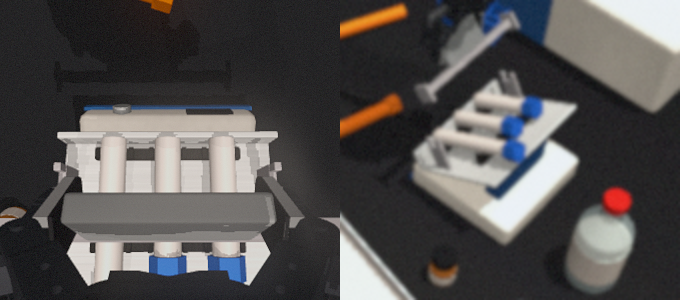

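Bar is out and held (width 79 mm) with all three tubes still in place. The bar leans about 45° about its axis. I'll cross-check the tray corners from the wrist view w1, where they're at about (88,110) and (68,275).

```bash
python3 - <<'E'
from h import *
import pickle
s,p,d=pickle.load(open("w1.pkl","rb")); c=cam("wrist",s)
for uv in[(88,110),(68,275)]: print(ray(c,uv,.035).round(4))
P=pts(c,d)
m=(P[...,2]>.028)&(P[...,2]<.042)&(np.indices(d.shape)[1]<100)
q=P[m]; h=cv2.convexHull((q[:,:2]*1000).astype(np.float32))[:,0]
tx=np.array([.985,-.170]);ty=np.array([.170,.985]); o=np.array([532,-197])
print("tx range",np.percentile((q[:,:2]*1000-o)@tx,[.5,2,98,99.5]),"ty max",np.percentile((q[:,:2]*1000-o)@ty,[50,98,99.5]))
s,p,d=pickle.load(open("w3.pkl","rb")); P=pts(cam("wrist",s),d); T=((P-s["tcp_pos"])@s["orientation"])*1000
q=T[(T[...,2]<20)&(T[...,2]>-45)&(abs(T[...,1])<110)&(T[...,0]<25)&(T[...,0]>-60)]
print(np.percentile(q,[1,99],axis=0)); b=q[abs(q[:,1])>85]; print(len(b),np.percentile(b,[1,50,99],axis=0) if len(b) else "")
E
```

```text
[ 0.4358 -0.0167  0.035 ]
[ 0.6704 -0.0727  0.035 ]
tx range [-121.92240957 -121.77383403  116.31798772  117.42823662] ty max [141.75217813 145.45167909 145.75034662]
[[-27.44169351 -96.92379173 -43.68070065]
 [ 13.56433939  99.23545054   6.30485075]]
2525 [[-22.54604405 -99.01554181 -14.47670096]
 [-14.78458168  86.47687981  -7.1982602 ]
 [ -4.2893434  101.3421599   11.36976526]]
```

Emit:
send_rows(
  increments=[0,-2,-2,0,0,-6,-2.5,0,-0.5,-10,-2.5,0.02,-1.5,-14,-2.5,0.04,-3,-18,-2.5,0.07,-5,-22,-2.5,0.1,-7,-26,-2.5,0.13,-9,-30,-2,0.16,-11,-34,0,0.19,-12,-37.5,3,0.2,-12.5,-39.5,6,0.2,-12.7,-40.3,8,0.2,-12.7,-40.6,9.5,0.2,-12.7,-40.6,10.5,0.2,-12.7,-40.6,10.5,0.2,-12.7,-40.6,10.5,0.2],
)

```text
time_s: 7.35
tcp_pos: [0.5927, -0.2017, 0.1197]
orientation: [[-0.985, 0.17, 0.001], [0.17, 0.985, -0.0], [-0.001, -0.0, -1.0]]
ft_force: [-0.2, -0.3, -1.9]
gripper_width: 0.079
```

```bash
python3 - <<'E'
from h import *
import pickle
s=ctrl.get_state(); p,d=ctrl.camera("wrist"); q,e=ctrl.camera("scene"); print(s["time_s"],s["tcp_pos"],s["gripper_width"],s["ft_force"],s["orientation"].round(3).tolist())
pickle.dump((s,p,d),open("w4.pkl","wb"))
cv2.imwrite("pics/w4.png",np.hstack([p[0:360,60:460],cv2.resize(q[200:340,140:310],None,fx=2,fy=2.5714)]))
P=pts(cam("wrist",s),d); T=((P-s["tcp_pos"])@s["orientation"])*1000
print("floor z",np.median(P[80:130,240:280,2]))
for uu in(200,258,310): print([tuple(T[vv,uu].round(0).astype(int).tolist()) for vv in range(40,300,12)])
b=T[(T[...,2]<40)&(T[...,2]>-45)&(abs(T[...,1])>88)&(abs(T[...,1])<110)&(T[...,0]<25)&(T[...,0]>-60)]; print(np.percentile(b,[1,50,99],axis=0))
E
```

```text
7.35 [ 0.59273997 -0.20168361  0.11969959] 0.07897701701429133 [-0.22046959 -0.29653607 -1.88535956] [[-0.985, 0.17, 0.001], [0.17, 0.985, -0.0], [-0.001, -0.0, -1.0]]
floor z 0.005490638753032462
[(114, -42, 115), (105, -43, 114), (97, -43, 115), (88, -44, 114), (80, -44, 116), (70, -45, 114), (61, -45, 114), (52, -45, 114), (43, -46, 113), (33, -46, 114), (23, -47, 115), (13, -47, 114), (2, -48, 114), (-8, -48, 114), (-19, -49, 114), (-30, -50, 114), (-41, -50, 114), (-53, -51, 114), (13, -21, -35), (9, -21, -38), (7, -20, -42), (-8, -23, -28)]
[(114, 1, 115), (105, 1, 114), (97, 1, 112), (88, 1, 114), (79, 1, 114), (70, 1, 115), (61, 1, 115), (52, 1, 114), (42, 1, 114), (33, 1, 114), (23, 1, 114), (13, 1, 114), (2, 1, 114), (-8, 1, 114), (-19, 1, 114), (-30, 1, 114), (-41, 1, 114), (-53, 1, 114), (13, 1, -35), (10, 1, -39), (6, 1, -42), (-7, 1, -29)]
[(114, 40, 115), (105, 40, 113), (97, 41, 114), (88, 41, 115), (79, 42, 114), (70, 42, 113), (61, 42, 114), (52, 43, 114), (42, 43, 115), (33, 43, 113), (23, 44, 114), (13, 44, 114), (2, 45, 115), (-8, 45, 114), (-19, 46, 115), (-30, 46, 114), (-42, 47, 114), (-53, 47, 115), (13, 20, -35), (10, 20, -39), (6, 20, -42), (-8, 22, -28)]
[[-22.19977445 -99.295584   -14.46707633]
 [-13.7787746   89.3153544   -7.02985483]
 [ -3.97330094 101.19457887  11.44789912]]
```

View pics/w4.png

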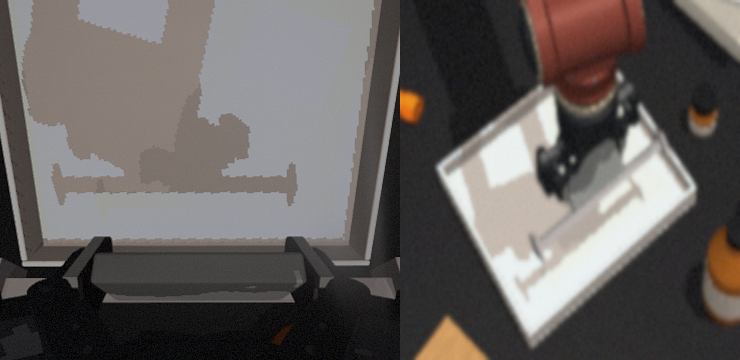

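Emit:
send_rows(
  increments=[0,0,2,0,0,0,4,0,0,0,6,0,0,0,7.5,0,0,0,8.3,0,0,0,8.6,0,0,0,8.8,0,0,0,8.8,0,0,0,8.8,0],
)

```text
time_s: 8.35
tcp_pos: [0.593, -0.2026, 0.0319]
orientation: [[-0.985, 0.171, 0.001], [0.171, 0.985, -0.001], [-0.002, -0.0, -1.0]]
ft_force: [-0.2, -0.4, -2.3]
gripper_width: 0.079
```

Emit:
send_rows(
  increments=[0,0,0.1,0,0,0,0.2,0,0,0,0.3,0,0,0,0.4,0,0,0,0.4,0],
)

```text
time_s: 8.85
tcp_pos: [0.5922, -0.2021, 0.0266]
orientation: [[-0.985, 0.171, -0.0], [0.171, 0.985, 0.0], [0.0, 0.0, -1.0]]
ft_force: [-0.2, 0.4, -1.8]
gripper_width: 0.079
```

Emit:
send_rows(
  increments=[0,0,0.1,0,0,0,0.2,0,0,0,0.3,0,0,0,0.3,0],
)

```text
time_s: 9.25
tcp_pos: [0.5922, -0.2022, 0.0236]
orientation: [[-0.985, 0.171, -0.0], [0.171, 0.985, 0.0], [0.0, 0.0, -1.0]]
ft_force: [-1.1, 0.0, -1.5]
gripper_width: 0.079
```

Emit:
send_rows(
  increments=[0,0,0.08,0,0,0,0.15,0,0,0,0.15,0],
)

```text
time_s: 9.55
tcp_pos: [0.5923, -0.2022, 0.0223]
orientation: [[-0.985, 0.171, -0.0], [0.171, 0.985, 0.0], [0.0, 0.0, -1.0]]
ft_force: [0.2, 0.1, -1.4]
gripper_width: 0.079
```

Emit:
send_rows(
  increments=[0,0,0.1,0,0,0,0.2,0,0,0,0.3,0,0,0,0.3,0],
)

```text
time_s: 9.95
tcp_pos: [0.5924, -0.2023, 0.0195]
orientation: [[-0.985, 0.171, 0.0], [0.171, 0.985, -0.0], [-0.0, 0.0, -1.0]]
ft_force: [0.2, 0.0, -1.8]
gripper_width: 0.0789
```

Emit:
send_rows(
  increments=[0,0,0.1,0,0,0,0.2,0,0,0,0.3,0,0,0,0.3,0],
)

```text
time_s: 10.35
tcp_pos: [0.5926, -0.2024, 0.0187]
orientation: [[-0.985, 0.171, -0.001], [0.171, 0.985, 0.0], [0.001, -0.0, -1.0]]
ft_force: [-6.4, 2.5, 10.5]
gripper_width: 0.0788
```

Emit:
send_rows(
  increments=[0,0,-0.05,0,0,0,-0.05,0,-0.25,0,-0.15,0,-0.5,0,-0.25,0,-0.75,0,-0.35,0,-1.0,0,-0.43,0,-1.3,0,-0.5,0],
  force=20,
)

```text
time_s: 11.05
tcp_pos: [0.6052, -0.2044, 0.0209]
orientation: [[-0.985, 0.171, -0.0], [0.171, 0.985, 0.0], [0.0, 0.0, -1.0]]
ft_force: [-0.6, -0.5, -1.2]
gripper_width: 0.0788
```

```bash
python3 - <<'E'
from h import *
s=ctrl.get_state(); p,d=ctrl.camera("wrist"); print(s["tcp_pos"],s["ft_force"],s["torque"])
P=pts(cam("wrist",s),d); T=((P-s["tcp_pos"])@s["orientation"])*1000
for uu in(200,258,310): print([tuple(T[vv,uu].round(0).astype(int).tolist()) for vv in range(210,330,8)])
E
```

```text
[ 0.60517939 -0.20436565  0.02092679] [-0.62511771 -0.4722341  -1.24908231] [-0.0001037   0.01239189  0.02326724]
[(13, -30, 15), (9, -30, 15), (4, -31, 16), (-1, -31, 17), (-5, -31, 15), (-10, -31, 15), (12, -21, -36), (10, -21, -39), (8, -20, -40), (6, -20, -42), (-5, -23, -31), (-18, -26, -17), (-41, -32, 9), (-41, -30, 2), (-41, -29, -4)]
[(13, 1, 16), (9, 1, 15), (4, 1, 16), (0, 1, 15), (-5, 1, 16), (-10, 1, 16), (13, 1, -37), (11, 1, -39), (9, 1, -41), (5, 1, -41), (-5, 1, -31), (-17, 1, -18), (-41, 1, 8), (-40, 1, 1), (-41, 1, -4)]
[(13, 29, 16), (9, 29, 14), (4, 29, 16), (0, 29, 15), (-5, 29, 16), (-10, 30, 16), (12, 20, -36), (10, 20, -38), (8, 20, -40), (5, 20, -42), (-4, 22, -33), (-18, 25, -17), (-40, 30, 8), (-41, 29, 1), (-41, 28, -5)]
```

Emit:
send_rows(
  increments=[-0.3,0,0,0,-0.6,0,0,0,-0.9,0,0,0,-0.9,0,0,0],
)

```text
time_s: 11.5
tcp_pos: [0.6069, -0.2046, 0.0195]
orientation: [[-0.985, 0.17, -0.02], [0.17, 0.986, 0.004], [0.02, 0.001, -1.0]]
ft_force: [-23.1, 3.0, 11.8]
gripper_width: 0.079
```

Emit:
send_rows(
  increments=[-0.1,0,-0.3,0,-0.2,0,-0.6,0,-0.3,0,-0.9,0,-0.4,0,-1.2,0,-0.4,0,-1.2,0],
)

```text
time_s: 12.0
tcp_pos: [0.6097, -0.2042, 0.0277]
orientation: [[-0.985, 0.17, -0.021], [0.17, 0.985, 0.007], [0.022, 0.003, -1.0]]
ft_force: [-16.1, 2.6, -2.7]
gripper_width: 0.0789
```

```bash
cat > look.py <<'E'
from h import *
s=ctrl.get_state(); p,d=ctrl.camera("wrist"); print(s["time_s"],s["tcp_pos"],s["ft_force"],s["gripper_width"]); cv2.imwrite("pics/last.png",p)
P=pts(cam("wrist",s),d); T=((P-s["tcp_pos"])@s["orientation"])*1000
for uu in(200,258): print([tuple(T[vv,uu].round(0).astype(int).tolist()) for vv in range(200,346,6)])
E
python3 look.py
```

```text
12.0 [ 0.60969142 -0.20416784  0.02770168] [-16.06549998   2.5604244   -2.6684676 ] 0.07891316723372699
[(17, -31, 23), (14, -31, 22), (10, -31, 22), (6, -32, 22), (3, -32, 22), (0, -32, 21), (-4, -32, 22), (-8, -32, 22), (-12, -32, 22), (14, -21, -36), (12, -21, -38), (11, -21, -39), (9, -20, -41), (7, -20, -41), (3, -21, -39), (-10, -24, -23), (-37, -32, 12), (-36, -31, 6), (-36, -30, 0), (-36, -29, -4), (-37, -29, -8), (-40, -28, -9), (10, -15, -73), (11, -14, -77), (12, -13, -79)]
[(17, 1, 23), (13, 1, 22), (10, 1, 22), (6, 1, 22), (3, 1, 22), (-1, 1, 22), (-5, 1, 22), (-8, 1, 22), (-12, 1, 22), (14, 1, -36), (69, 1, -143), (11, 1, -39), (9, 1, -40), (7, 1, -42), (3, 1, -39), (-9, 1, -24), (-37, 1, 12), (-36, 1, 6), (-36, 1, 1), (-36, 1, -5), (-37, 1, -8), (-40, 1, -8), (-71, 1, 25), (11, 1, -76), (11, 1, -78)]
```

Emit:
send_rows(
  increments=[1.2,0,0,0,1.2,0,0.6,0,1.2,0,1.1,0,0.6,0,1.1,0,0,0,1.1,0,-0.5,0,1.1,0,-0.8,0,1.0,0,-0.9,0,0.7,0,-1.0,0,0.4,0,-1.1,0,0.1,0,-1.2,0,-0.2,0,-1.2,0,-0.2,0],
)

```text
time_s: 13.25
tcp_pos: [0.622, -0.2069, 0.0297]
orientation: [[-0.985, 0.171, -0.021], [0.171, 0.985, 0.006], [0.021, 0.002, -1.0]]
ft_force: [-16.1, 1.5, -4.3]
gripper_width: 0.0786
```

```bash
python3 look.py
```

```text
13.25 [ 0.62201354 -0.20685788  0.02972697] [-16.09289534   1.53690397  -4.32649775] 0.07858818356658447
[(16, -31, 24), (12, -32, 26), (9, -32, 25), (5, -32, 25), (2, -32, 24), (-1, -32, 24), (-6, -33, 25), (-9, -33, 23), (18, -20, -39), (17, -20, -41), (14, -20, -41), (13, -20, -42), (10, -20, -43), (8, -20, -44), (-24, -30, 4), (-23, -29, -2), (-24, -28, -6), (-28, -28, -6), (-55, -36, 27), (-60, -36, 27), (-65, -36, 29), (-68, -36, 26), (10, -15, -73), (11, -14, -76), (11, -14, -78)]
[(16, 1, 26), (13, 1, 24), (9, 1, 25), (6, 1, 24), (2, 1, 24), (-2, 1, 24), (-5, 1, 24), (-10, 1, 25), (18, 1, -38), (17, 1, -41), (15, 1, -42), (13, 1, -43), (10, 1, -43), (7, 1, -42), (-24, 1, 5), (-24, 1, -1), (-24, 1, -6), (-28, 1, -6), (-56, 1, 27), (-62, 1, 29), (-64, 1, 27), (-69, 1, 28), (-74, 1, 27), (11, 1, -76), (12, 1, -79)]
```

View pics/last.png

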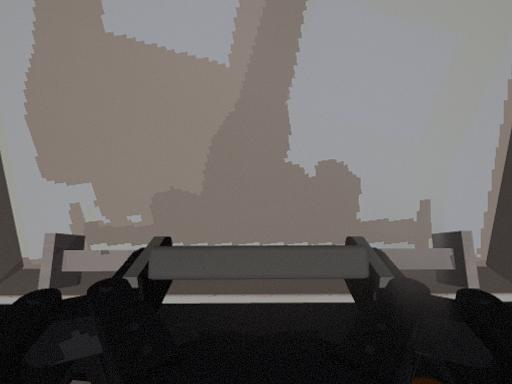

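Emit:
send_rows(
  increments=[1.2,0,0,0,1.8,0,0.5,0,1.8,0,0.9,0,1.5,0,1.0,0,1.1,0,1.0,0,0.7,0,1.0,0,0.3,0,1.0,0,-0.1,0,0.9,0,-0.4,0,0.7,0,-0.6,0,0.4,0,-0.8,0,0.1,0,-0.9,0,-0.1,0,-0.9,0,-0.1,0],
)

```text
time_s: 14.6
tcp_pos: [0.6307, -0.2083, 0.0304]
orientation: [[-0.985, 0.172, -0.021], [0.172, 0.985, 0.006], [0.022, 0.002, -1.0]]
ft_force: [-15.2, 0.3, -6.8]
gripper_width: 0.0789
```

```bash
python3 look.py
```

```text
14.6 [ 0.63074577 -0.20833904  0.03040979] [-15.15535052   0.25448554  -6.82640379] 0.07886456692182456
[(16, -32, 25), (13, -32, 25), (9, -32, 25), (5, -32, 25), (2, -32, 25), (-2, -32, 24), (11, -25, -14), (18, -21, -33), (19, -20, -42), (18, -19, -43), (15, -20, -43), (13, -20, -44), (12, -19, -45), (9, -20, -45), (-19, -28, -4), (-44, -35, 29), (-48, -35, 29), (-52, -36, 29), (-56, -36, 28), (-61, -36, 29), (-65, -36, 28), (-70, -36, 28), (11, -14, -74), (10, -14, -75), (12, -13, -79)]
[(16, 1, 27), (12, 1, 25), (9, 1, 25), (5, 1, 25), (2, 1, 25), (-2, 1, 24), (12, 1, -15), (18, 1, -35), (19, 1, -42), (18, 1, -43), (16, 1, -44), (13, 1, -44), (12, 1, -45), (9, 1, -44), (-18, 1, -6), (-44, 1, 29), (-48, 1, 29), (-52, 1, 29), (-56, 1, 28), (-61, 1, 29), (-65, 1, 28), (-70, 1, 28), (-75, 1, 29), (11, 1, -76), (12, 1, -79)]
```

Emit:
send_rows(
  increments=[1.5,0,0,0,2.2,0,0.5,0,2.2,0,1.0,0,1.8,0,1.3,0,1.4,0,1.4,0,1.0,0,1.4,0,0.7,0,1.4,0,0.4,0,1.4,0,0.1,0,1.4,0,0.1,0,1.4,0],
)

```text
time_s: 15.65
tcp_pos: [0.6326, -0.2092, 0.0217]
orientation: [[-0.985, 0.172, -0.015], [0.172, 0.985, 0.004], [0.016, 0.001, -1.0]]
ft_force: [-18.6, 3.9, 9.4]
gripper_width: 0.0789
```

```bash
python3 look.py
```

```text
15.65 [ 0.63261552 -0.20919958  0.02172322] [-18.55476241   3.91647427   9.44431493] 0.07891112692917836
[(19, -30, 16), (15, -30, 16), (12, -30, 17), (9, -30, 16), (5, -31, 16), (6, -29, 7), (14, -24, -20), (18, -21, -35), (20, -19, -44), (18, -19, -43), (16, -19, -45), (13, -20, -44), (11, -20, -45), (10, -19, -46), (-13, -26, -13), (-16, -26, -14), (-42, -34, 20), (-46, -34, 20), (-51, -34, 20), (-54, -34, 20), (-59, -35, 21), (-63, -35, 20), (11, -14, -74), (11, -14, -76), (12, -13, -80)]
[(19, 1, 17), (15, 1, 17), (12, 1, 17), (9, 1, 16), (5, 1, 16), (6, 1, 5), (14, 1, -20), (19, 1, -36), (20, 1, -43), (18, 1, -43), (16, 1, -44), (13, 1, -44), (12, 1, -46), (10, 1, -46), (-13, 1, -14), (-16, 1, -14), (-43, 1, 21), (-46, 1, 19), (-51, 1, 20), (-55, 1, 20), (-60, 1, 21), (-63, 1, 20), (-68, 1, 20), (11, 1, -76), (12, 1, -80)]
```

Emit:
send_rows(
  increments=[-0.2,0,-0.3,0,-0.4,0,-0.6,0,-0.6,0,-0.9,0,-0.7,0,-1.2,0,-0.8,0,-1.4,0,0.8,0,-1.2,0,1.4,0,-0.8,0,1.4,0,-0.4,0,1.2,0,0,0,0.8,0,0.0,0,0.8,0,0.0,0],
)

```text
time_s: 16.8
tcp_pos: [0.631, -0.2091, 0.0228]
orientation: [[-0.985, 0.171, 0.001], [0.171, 0.985, -0.001], [-0.001, -0.0, -1.0]]
ft_force: [-0.1, 0.2, -1.5]
gripper_width: 0.0788
```

```bash
python3 look.py
```

```text
16.8 [ 0.6310471  -0.20905661  0.02278959] [-0.06367839  0.21073402 -1.45525677] 0.07877925941596965
[(18, -30, 18), (15, -30, 17), (12, -30, 17), (8, -31, 18), (11, -28, 2), (15, -24, -16), (18, -22, -28), (19, -21, -36), (20, -20, -43), (19, -19, -45), (16, -19, -44), (15, -19, -46), (12, -20, -45), (10, -19, -46), (-14, -27, -11), (-17, -27, -13), (-43, -34, 21), (-48, -35, 23), (-52, -34, 22), (-56, -35, 23), (-60, -35, 22), (-65, -35, 22), (11, -15, -74), (11, -14, -76), (12, -14, -79)]
[(19, 1, 16), (15, 1, 18), (12, 1, 18), (8, 1, 17), (11, 1, 1), (15, 1, -17), (17, 1, -28), (20, 1, -38), (20, 1, -44), (18, 1, -44), (16, 1, -44), (15, 1, -46), (12, 1, -45), (10, 1, -46), (-15, 1, -10), (-17, 1, -13), (-44, 1, 23), (-48, 1, 23), (-52, 1, 22), (-57, 1, 23), (-60, 1, 22), (-63, 1, 21), (-71, 1, 24), (10, 1, -76), (12, 1, -80)]
```

Emit:
send_rows(
  increments=[0.2,0,0.2,0,0.3,0,0.4,0,0.2,0,0.6,0,0,0,0.7,0,-0.2,0,0.7,0,-0.2,0,0.7,0],
)

```text
time_s: 17.45
tcp_pos: [0.6319, -0.2094, 0.0201]
orientation: [[-0.985, 0.17, -0.002], [0.17, 0.985, 0.0], [0.002, -0.0, -1.0]]
ft_force: [-10.2, 3.0, 20.2]
gripper_width: 0.079
```

```bash
python3 look.py
```

```text
17.45 [ 0.63186255 -0.20942367  0.02006158] [-10.19093607   2.96262353  20.18102979] 0.07903051674891162
[(19, -30, 15), (16, -30, 14), (13, -30, 15), (9, -30, 15), (15, -26, -8), (17, -24, -19), (18, -22, -28), (19, -21, -36), (20, -19, -43), (19, -19, -45), (16, -19, -45), (14, -19, -45), (12, -19, -46), (10, -19, -47), (-14, -27, -12), (-15, -26, -16), (-42, -34, 20), (-46, -34, 20), (-50, -34, 20), (-54, -34, 20), (-58, -34, 20), (-62, -35, 19), (11, -14, -74), (10, -14, -75), (13, -13, -80)]
[(19, 1, 14), (16, 1, 14), (13, 1, 14), (10, 1, 14), (15, 1, -9), (16, 1, -19), (18, 1, -29), (19, 1, -37), (20, 1, -44), (19, 1, -45), (17, 1, -46), (14, 1, -46), (12, 1, -46), (10, 1, -47), (-13, 1, -14), (-15, 1, -16), (-42, 1, 20), (-45, 1, 19), (-51, 1, 20), (-54, 1, 19), (-59, 1, 20), (-63, 1, 19), (-67, 1, 20), (11, 1, -77), (12, 1, -80)]
```

Emit:
send_rows(
  increments=[0.1,0,-0.3,0,0.1,0,-0.35,0,0.1,0,-0.35,0],
)

```text
time_s: 17.8
tcp_pos: [0.6314, -0.2093, 0.0205]
orientation: [[-0.985, 0.171, 0.001], [0.171, 0.985, -0.001], [-0.001, -0.0, -1.0]]
ft_force: [-3.2, -0.1, 7.3]
gripper_width: 0.0785
```

Emit:
send_rows(
  increments=[0,0,0,0,0,0,0,0,0,0,0,0,0,0,0,0],
  fingers=8.1,
)

```text
time_s: 18.2
tcp_pos: [0.6305, -0.2088, 0.0183]
orientation: [[-0.985, 0.171, -0.001], [0.171, 0.985, 0.0], [0.001, 0.0, -1.0]]
ft_force: [-0.5, -0.2, -0.1]
gripper_width: 0.0807
```

Emit:
send_rows(
  increments=[0,0,0,0,0,0,0,0,0,0,0,0],
  fingers=8.54,
)

```text
time_s: 18.5
tcp_pos: [0.6308, -0.2089, 0.0188]
orientation: [[-0.985, 0.171, -0.0], [0.171, 0.985, 0.0], [0.0, 0.0, -1.0]]
ft_force: [0.1, 0.4, -0.2]
gripper_width: 0.0856
```

```bash
python3 look.py
```

```text
18.5 [ 0.63076159 -0.20888333  0.01884491] [ 0.12263659  0.4090815  -0.21985748] 0.08560555298666891
[(20, -29, 14), (16, -30, 14), (13, -30, 13), (10, -30, 14), (6, -30, 13), (9, -28, 0), (10, -26, -10), (10, -25, -16), (9, -24, -21), (9, -23, -27), (10, -22, -33), (10, -21, -37), (9, -20, -41), (9, -20, -45), (8, -19, -47), (6, -20, -47), (3, -20, -47), (0, -20, -46), (-49, -34, 19), (69, 1, -143), (-57, -34, 18), (-62, -34, 18), (10, -15, -73), (11, -14, -76), (12, -14, -79)]
[(20, 1, 13), (16, 1, 13), (13, 1, 14), (10, 1, 14), (7, 1, 13), (9, 1, -1), (9, 1, -9), (10, 1, -17), (10, 1, -22), (10, 1, -27), (10, 1, -33), (10, 1, -37), (9, 1, -41), (9, 1, -45), (8, 1, -46), (5, 1, -46), (3, 1, -47), (0, 1, -46), (-49, 1, 19), (-53, 1, 18), (-58, 1, 19), (-62, 1, 19), (-66, 1, 19), (12, 1, -77), (12, 1, -80)]
```

Bar stands upright: fin face vertical, top 61 mm above the tray floor (13+47 expected). It's released. Going back for the long tube.

Emit:
send_rows(
  increments=[0,0,-1,0,0,0,-3,0,0,0,-5.5,0,0,0,-9,0,0,0,-13,0,0,0,-16,0],
)

```text
time_s: 19.15
tcp_pos: [0.6315, -0.2092, 0.1829]
orientation: [[-0.985, 0.171, 0.003], [0.171, 0.985, -0.001], [-0.003, -0.001, -1.0]]
ft_force: [0.3, -0.5, 0.2]
gripper_width: 0.0854
```

Emit:
send_rows(
  increments=[1,3,-3,0,3,7,-5,-0.03,5,11,-6,-0.06,7,15,-6,-0.1,9,19.5,-6,-0.13,11,24,-6,-0.16,13,28,-6,-0.2,14.5,31.5,-6,-0.2,15.4,33.5,-5,-0.2,15.4,34.1,-4.5,-0.2,15.4,34.1,-4,-0.2,15.4,34.1,-4,-0.2,15.4,34.1,-4,-0.2],
  fingers=3.6,
)

```text
time_s: 20.45
tcp_pos: [0.5377, 0.1523, 0.219]
orientation: [[-1.0, -0.027, -0.0], [-0.027, 1.0, -0.0], [0.0, -0.0, -1.0]]
ft_force: [0.0, 0.7, 0.2]
gripper_width: 0.036
```

```bash
python3 - <<'E'
from h import *
import pickle
s=ctrl.get_state(); p,d=ctrl.camera("wrist"); print(s["time_s"],s["tcp_pos"],s["orientation"].round(3).tolist(),s["gripper_width"])
pickle.dump((s,p,d),open("w5.pkl","wb")); cv2.imwrite("pics/w5.png",p)
P=pts(cam("wrist",s),d); T=((P-s["tcp_pos"])@s["orientation"])*1000
v,u=np.indices(d.shape)
for vv in range(130,330,12):
    r=T[vv]; m=(abs(r[:,1])<26)&(r[:,2]>20)&(d[vv]>0)
    if m.sum()<5: continue
    q=r[m]; t=q[:,2].min(); k=q[q[:,2]<t+8]; print(vv,"x",k[:,0].mean().round(0),"y",k[:,1].min().round(1),k[:,1].max().round(1),"ztop",t.round(1))
G=(abs(T[...,1])>10)&(abs(T[...,1])<40)&(abs(T[...,0])<16)&(T[...,2]<20)&(T[...,2]>-40)&(d>0)
for sg in(-1,1):
    g=T[G&(T[...,1]*sg>0)]; print("finger",len(g),np.percentile(g,[1,50,99],axis=0).round(1).tolist())
E
```

```text
20.45 [0.53770578 0.15231885 0.21899175] [[-1.0, -0.027, -0.0], [-0.027, 1.0, -0.0], [0.0, -0.0, -1.0]] 0.03595393348339336
130 x 47.0 y -8.5 10.1 ztop 108.3
142 x 38.0 y -9.3 10.8 ztop 103.5
154 x 30.0 y -9.1 10.7 ztop 98.5
166 x 21.0 y -9.0 11.4 ztop 94.0
178 x 13.0 y -8.9 11.2 ztop 88.6
190 x 4.0 y -9.7 11.1 ztop 83.4
202 x -4.0 y -9.6 11.9 ztop 79.7
214 x -12.0 y -9.6 11.7 ztop 75.3
226 x -19.0 y -9.4 10.8 ztop 69.6
238 x -27.0 y -9.3 11.5 ztop 66.4
250 x -34.0 y -9.2 11.3 ztop 62.2
262 x -42.0 y -10.0 11.2 ztop 57.7
274 x -49.0 y -9.9 11.1 ztop 53.4
286 x -56.0 y -9.7 11.8 ztop 50.0
298 x -61.0 y -11.0 12.9 ztop 43.2
310 x -68.0 y -11.6 13.6 ztop 39.1
322 x -194.0 y -6.4 24.8 ztop 186.1
finger 1753 [[-9.9, -30.1, -39.8], [7.9, -18.2, -26.5], [12.3, -16.7, -3.5]]
finger 1751 [[-9.8, 18.9, -39.7], [7.9, 20.4, -26.8], [12.2, 32.5, -3.1]]
```

View pics/w5.png

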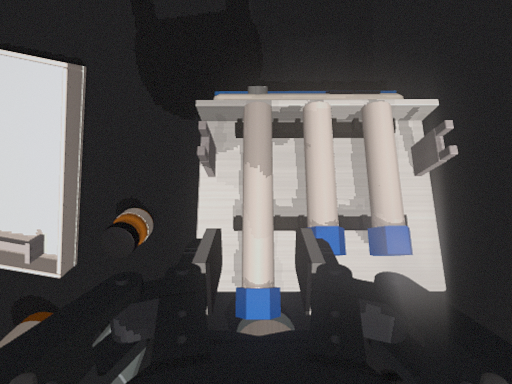

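Long tube is centred between the fingers within 1 mm, and the upper saddle and neighbours are clear. Going down.

Emit:
send_rows(
  increments=[0,0,2.5,0,0,0,5,0,0,0,6.5,0,0,0,8,0,0,0,9,0,0,0,9.8,0,0,0,10.4,0,0,0,10.6,0,0,0,10.6,0,0,0,10.6,0],
)

```text
time_s: 21.5
tcp_pos: [0.5378, 0.1535, 0.1136]
orientation: [[-1.0, -0.028, 0.001], [-0.028, 1.0, 0.0], [-0.001, 0.0, -1.0]]
ft_force: [-0.1, 0.2, -0.5]
gripper_width: 0.0363
```

Emit:
send_rows(
  increments=[0,0,0,0,0,0,0,0,0,0,0,0,0,0,0,0,0,0,0,0],
  fingers=1.8,
  force=25,
)

```text
time_s: 22.0
tcp_pos: [0.5377, 0.1535, 0.1136]
orientation: [[-1.0, -0.028, 0.001], [-0.028, 1.0, 0.0], [-0.001, 0.0, -1.0]]
ft_force: [-0.7, 0.3, 4.3]
gripper_width: 0.0231
```

Emit:
send_rows(
  increments=[-0.05,0,-0.6,0,-0.1,0,-1.5,0,-0.1,0,-3,0,-0.1,0,-5,0,-0.1,0,-8,0,-0.1,0,-11,0,-0.1,0,-13,0,-0.1,0,-13,0,-0.1,0,-13,0],
)

```text
time_s: 22.9
tcp_pos: [0.5384, 0.1534, 0.2433]
orientation: [[-1.0, -0.028, 0.001], [-0.028, 1.0, 0.0], [-0.001, 0.0, -1.0]]
ft_force: [0.7, -0.0, -1.5]
gripper_width: 0.0227
```

```bash
python3 - <<'E'
from h import *
s=ctrl.get_state(); p,d=ctrl.camera("wrist"); print(s["time_s"],s["tcp_pos"],s["ft_force"],s["gripper_width"]); cv2.imwrite("pics/w6.png",p)
P=pts(cam("wrist",s),d); T=((P-s["tcp_pos"])@s["orientation"])*1000
for vv in range(100,340,12):
    r=T[vv]; m=(abs(r[:,1])<13)&(r[:,2]>-70)&(r[:,2]<75)&(d[vv]>0)
    if m.sum()<5: continue
    q=r[m]; t=q[:,2].min(); k=q[q[:,2]<t+8]; print(vv,"x",k[:,0].mean().round(0),"y",k[:,1].min().round(1),k[:,1].max().round(1),"ztop",t.round(1))
E
```

```text
22.9 [0.5384032  0.15344048 0.24333691] [ 0.67717565 -0.00170599 -1.50652879] 0.02266536840254716
100 x 70.0 y -0.9 4.5 ztop 15.8
112 x 64.0 y -7.9 12.1 ztop 12.4
124 x 58.0 y -8.4 12.5 ztop 9.6
136 x 53.0 y -8.3 11.8 ztop 5.7
148 x 48.0 y -8.8 12.2 ztop 3.8
160 x 42.0 y -8.6 11.6 ztop -0.3
172 x 37.0 y -8.1 12.0 ztop -2.4
184 x 32.0 y -9.0 12.4 ztop -5.1
196 x 27.0 y -8.9 12.3 ztop -7.9
208 x 22.0 y -8.8 12.1 ztop -11.0
220 x 18.0 y -8.7 12.0 ztop -13.6
232 x 13.0 y -12.7 12.8 ztop -16.0
244 x 10.0 y -12.9 12.9 ztop -24.4
256 x 11.0 y -12.8 12.8 ztop -34.4
268 x 10.0 y -13.0 12.8 ztop -45.5
280 x 12.0 y -12.8 -11.8 ztop -52.8
292 x 17.0 y -12.7 12.8 ztop -66.7
304 x 13.0 y -10.7 11.9 ztop -67.9
316 x 8.0 y -10.4 12.3 ztop -63.8
328 x 7.0 y -10.0 12.0 ztop -69.9
```

View pics/w6.png

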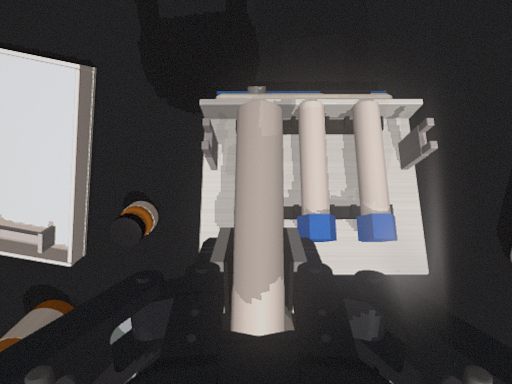

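Tube held at about 30°, foot corner about 35 mm below TCP. Both short tubes, at u≈313 and 370, are undisturbed. Carrying it to the tray with a quarter turn.

Emit:
send_rows(
  increments=[0,-2,0,0,0,-5,0,0,0,-9,0,-0.1,0.5,-13,0,-0.24,1,-17,0,-0.38,1.5,-21,0,-0.52,2,-25,0,-0.66,2.4,-29,1,-0.8,2.8,-32,3,-0.94,3.1,-34.5,5,-1.08,3.1,-36,7,-1.22,3.1,-36.3,9,-1.32,3.1,-36.3,11,-1.372,3.1,-36.3,12,-1.372,3.1,-36.3,12.3,-1.372,3.1,-36.3,12.3,-1.372,3.1,-36.3,12.3,-1.372],
)

```text
time_s: 24.65
tcp_pos: [0.5511, -0.0958, 0.1118]
orientation: [[-0.253, -0.967, -0.014], [-0.965, 0.254, -0.066], [0.068, -0.003, -0.998]]
ft_force: [-0.6, 0.6, 0.2]
gripper_width: 0.023
```

```bash
python3 - <<'E'
from h import *
s=ctrl.get_state(); p,d=ctrl.camera("wrist"); q,e=ctrl.camera("scene"); print(s["time_s"],s["tcp_pos"],s["ft_force"],s["gripper_width"],s["orientation"].round(3).tolist(),s["joints"].round(0))
cv2.imwrite("pics/w7.png",np.hstack([p[40:340,90:490],cv2.resize(q[200:340,140:310],None,fx=2,fy=2.143)]))
P=pts(cam("wrist",s),d); T=((P-s["tcp_pos"])@s["orientation"])*1000
for vv in range(76,260,12):
    r=T[vv]; m=(abs(r[:,1])<13)&(r[:,2]>-70)&(r[:,2]<75)&(d[vv]>0)
    if m.sum()<5: continue
    q=r[m]; t=q[:,2].min(); k=q[q[:,2]<t+8]; print(vv,"x",k[:,0].mean().round(0),"ztop",t.round(1))
print("floor",np.median(T[60:90,240:270,2]))
E
```

```text
24.65 [ 0.55109546 -0.09579803  0.11183646] [-0.63382775  0.5548022   0.21325573] 0.023036610557979485 [[-0.253, -0.967, -0.014], [-0.965, 0.254, -0.066], [0.068, -0.003, -0.998]] [ -16.    0.  107.   -4.   72. -180.]
100 x 68.0 ztop 15.7
112 x 62.0 ztop 12.8
124 x 57.0 ztop 9.3
136 x 51.0 ztop 6.7
148 x 46.0 ztop 3.1
160 x 41.0 ztop 0.6
172 x 36.0 ztop -2.4
184 x 31.0 ztop -5.4
196 x 26.0 ztop -8.5
208 x 21.0 ztop -11.1
220 x 16.0 ztop -13.6
232 x 11.0 ztop -16.9
244 x 8.0 ztop -24.8
256 x 10.0 ztop -34.8
floor 112.60185507305198
```

View pics/w7.png

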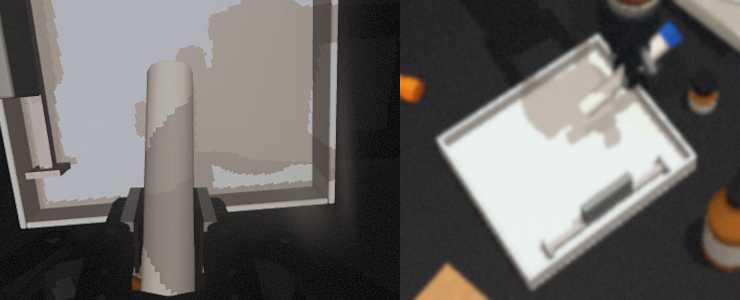

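Joint 6 reached its range limit in that turn. I'll lift and turn the other way, so the foot ends towards +y.

Emit:
send_rows(
  increments=[0,0,-2,0,0,0,-4,0.1,0,0,-6,0.2,0,0,-8,0.3,0,0,-8,0.4,0,0,-8,0.5,0,0,-8,0.5],
)

```text
time_s: 25.45
tcp_pos: [0.5523, -0.0916, 0.1925]
orientation: [[-0.687, -0.726, -0.013], [-0.724, 0.686, -0.067], [0.058, -0.037, -0.998]]
ft_force: [0.0, 0.3, -0.6]
gripper_width: 0.0226
```

Emit:
send_rows(
  increments=[0.5,-0.2,0,0.14,1,-0.4,0,0.28,1.5,-0.6,0,0.42,2,-0.8,0,0.56,2.5,-1,0,0.7,3,-1.2,0,0.84,3.5,-1.4,0,0.98,4,-1.6,0,1.12,4.5,-1.8,0,1.26,5,-2,0,1.4,5.5,-2.2,0,1.54,6,-2.4,0,1.68,6.5,-2.6,0,1.82,6.8,-2.8,0,1.96,7,-3,0,2.1,7.3,-3.2,0,2.24,7.3,-3.2,0,2.38,7.3,-3.2,0,2.52,7.3,-3.2,0,2.553,7.3,-3.2,0,2.553],
)

```text
time_s: 27.45
tcp_pos: [0.525, -0.1662, 0.1969]
orientation: [[0.166, 0.986, -0.014], [0.984, -0.167, -0.067], [-0.068, -0.003, -0.998]]
ft_force: [-0.3, 0.1, -0.5]
gripper_width: 0.0232
```

```bash
cat > tb.py <<'E'
from h import *
s=ctrl.get_state(); p,d=ctrl.camera("wrist"); print(s["time_s"],s["tcp_pos"],s["ft_force"],s["gripper_width"],s["orientation"].round(3).tolist(),s["joints"].round(0))
cv2.imwrite("pics/t.png",p)
P=pts(cam("wrist",s),d)*1000; T=(P-s["tcp_pos"]*1000)@s["orientation"]
c=np.array([531,-192]);tx=np.array([.985,-.170]);ty=np.array([.170,.985])
print("TCP tray xy",(s["tcp_pos"][:2]*1000-c)@tx,(s["tcp_pos"][:2]*1000-c)@ty)
for vv in range(64,250,14):
    m=(abs(T[vv,:,1])<13)&(T[vv,:,2]>-70)&(T[vv,:,2]<75)&(d[vv]>0)
    if m.sum()<5: continue
    q=P[vv][m]; i=q[:,2].argmax(); print(vv,"toolx",T[vv][m][:,0].mean().round(0),"tray",((q[:,:2].mean(0)-c)@tx).round(0),((q[:,:2].mean(0)-c)@ty).round(0),"ztop",q[i,2].round(1))
E
python3 tb.py
```

```text
27.45 [ 0.52502441 -0.16618707  0.19689062] [-0.29958406  0.0828848  -0.45007635] 0.023172836320496267 [[0.166, 0.986, -0.014], [0.984, -0.167, -0.067], [-0.068, -0.003, -0.998]] [-23.  -6. 105.  -4.  81. -13.]
TCP tray xy -10.274150060808834 24.409888344814288
106 toolx 67.0 tray -10.0 90.0 ztop 178.3
120 toolx 60.0 tray -10.0 84.0 ztop 182.3
134 toolx 54.0 tray -11.0 77.0 ztop 186.7
148 toolx 48.0 tray -11.0 71.0 ztop 190.3
162 toolx 42.0 tray -11.0 66.0 ztop 194.2
176 toolx 36.0 tray -11.0 60.0 ztop 197.9
190 toolx 30.0 tray -11.0 54.0 ztop 201.3
204 toolx 24.0 tray -11.0 49.0 ztop 204.9
218 toolx 18.0 tray -11.0 43.0 ztop 208.9
232 toolx 13.0 tray -10.0 38.0 ztop 212.2
246 toolx 8.0 tray -10.0 34.0 ztop 222.2
```

Emit:
send_rows(
  increments=[0.2,0,3,0,0.4,0,6,0,0.6,0,9,0,0.8,0,12,0,0.9,0,13.3,0,0.97,0,14.2,0,0.97,0,14.4,0,0.97,0,14.4,0],
)

```text
time_s: 28.3
tcp_pos: [0.5253, -0.1662, 0.0533]
orientation: [[0.167, 0.986, -0.013], [0.984, -0.168, -0.067], [-0.069, -0.002, -0.998]]
ft_force: [0.1, 0.8, -1.2]
gripper_width: 0.0231
```

Emit:
send_rows(
  increments=[0,0,0.3,0,0,0,0.6,0,0,0,0.9,0,-0.1,0,1.2,0,-0.2,0,1.5,0,-0.2,0,1.5,0],
  force=20,
)

```text
time_s: 28.9
tcp_pos: [0.5254, -0.1705, 0.0392]
orientation: [[0.168, 0.986, -0.012], [0.983, -0.168, -0.07], [-0.071, 0.0, -0.998]]
ft_force: [-0.1, -3.8, 4.8]
gripper_width: 0.0228
```

```bash
python3 tb.py
```

```text
28.9 [ 0.52539394 -0.17048388  0.03915897] [-0.090498   -3.82011962  4.80897845] 0.022775899750709573 [[0.168, 0.986, -0.012], [0.983, -0.168, -0.07], [-0.071, 0.0, -0.998]] [-24.   4. 111.  -4.  64. -12.]
TCP tray xy -9.179709786715533 20.240349879107644
64 toolx 87.0 tray -9.0 105.0 ztop 7.9
78 toolx 81.0 tray -9.0 99.0 ztop 7.1
92 toolx 74.0 tray -10.0 92.0 ztop 6.7
106 toolx 67.0 tray -10.0 86.0 ztop 29.2
120 toolx 61.0 tray -10.0 80.0 ztop 32.7
134 toolx 55.0 tray -10.0 74.0 ztop 34.9
148 toolx 48.0 tray -10.0 68.0 ztop 38.2
162 toolx 43.0 tray -10.0 63.0 ztop 41.4
176 toolx 37.0 tray -10.0 57.0 ztop 44.3
190 toolx 31.0 tray -10.0 51.0 ztop 47.3
204 toolx 25.0 tray -10.0 46.0 ztop 49.5
218 toolx 19.0 tray -10.0 40.0 ztop 52.8
232 toolx 13.0 tray -9.0 35.0 ztop 55.0
246 toolx 9.0 tray -9.0 30.0 ztop 63.8
```

Emit:
send_rows(
  increments=[-0.1,0,0.4,0,-0.2,0,0.8,0,-0.3,0,1.2,0,-0.35,0,1.6,0,-0.4,0,2.0,0,-0.4,0,2.3,0,-0.4,0,2.5,0,-0.4,0,2.5,0],
)

```text
time_s: 29.75
tcp_pos: [0.5224, -0.1739, 0.012]
orientation: [[0.167, 0.986, -0.016], [0.984, -0.168, -0.066], [-0.067, -0.005, -0.998]]
ft_force: [-0.2, -0.1, 0.2]
gripper_width: 0.0233
```

```bash
python3 tb.py
```

```text
29.75 [ 0.52239879 -0.17394544  0.01197196] [-0.16430621 -0.10461262  0.18640519] 0.023295358463381124 [[0.167, 0.986, -0.016], [0.984, -0.168, -0.066], [-0.067, -0.005, -0.998]] [-24.   7. 111.  -4.  61. -12.]
TCP tray xy -11.541470812671369 16.321531990770165
64 toolx 84.0 tray -12.0 100.0 ztop 7.6
78 toolx 79.0 tray -12.0 95.0 ztop 8.0
92 toolx 72.0 tray -12.0 90.0 ztop 29.7
106 toolx 67.0 tray -12.0 85.0 ztop 30.5
120 toolx 62.0 tray -12.0 79.0 ztop 30.8
134 toolx 57.0 tray -12.0 74.0 ztop 31.8
148 toolx 51.0 tray -12.0 69.0 ztop 31.5
162 toolx 46.0 tray -12.0 63.0 ztop 31.7
176 toolx 40.0 tray -12.0 58.0 ztop 32.3
190 toolx 34.0 tray -12.0 52.0 ztop 33.0
204 toolx 28.0 tray -12.0 46.0 ztop 33.2
218 toolx 22.0 tray -12.0 40.0 ztop 33.8
232 toolx 16.0 tray -12.0 33.0 ztop 34.5
246 toolx 10.0 tray -11.0 28.0 ztop 36.7
```

Emit:
send_rows(
  increments=[0,0,0.1,0,0,0,0.2,0,0,0,0.35,0,0,0,0.35,0],
)

```text
time_s: 30.2
tcp_pos: [0.5229, -0.1746, 0.0091]
orientation: [[0.167, 0.986, -0.015], [0.984, -0.168, -0.067], [-0.068, -0.003, -0.998]]
ft_force: [-0.7, -0.7, 1.5]
gripper_width: 0.023
```

```bash
python3 tb.py
```

```text
30.2 [ 0.52287075 -0.17462984  0.009079  ] [-0.6938253  -0.66122211  1.53806541] 0.022953112887369977 [[0.167, 0.986, -0.015], [0.984, -0.168, -0.067], [-0.068, -0.003, -0.998]] [-24.   7. 111.  -4.  61. -12.]
TCP tray xy -10.960242882972635 15.727632770988588
64 toolx 84.0 tray -11.0 100.0 ztop 7.7
78 toolx 79.0 tray -11.0 94.0 ztop 6.7
92 toolx 72.0 tray -12.0 89.0 ztop 30.4
106 toolx 67.0 tray -12.0 84.0 ztop 30.2
120 toolx 62.0 tray -12.0 79.0 ztop 30.9
134 toolx 57.0 tray -12.0 74.0 ztop 30.4
148 toolx 52.0 tray -12.0 69.0 ztop 31.0
162 toolx 46.0 tray -12.0 63.0 ztop 31.4
176 toolx 40.0 tray -12.0 57.0 ztop 31.6
190 toolx 35.0 tray -11.0 52.0 ztop 31.6
204 toolx 29.0 tray -12.0 46.0 ztop 31.8
218 toolx 22.0 tray -11.0 40.0 ztop 32.3
232 toolx 16.0 tray -11.0 33.0 ztop 32.1
246 toolx 10.0 tray -11.0 27.0 ztop 34.1
```

Tube is flat within about 2°. Releasing and lifting straight up.

Emit:
send_rows(
  increments=[0,0,0,0,0,0,0,0,0,0,0,0,0,0,0,0],
  fingers=4.2,
)

```text
time_s: 30.65
tcp_pos: [0.5227, -0.1745, 0.0091]
orientation: [[0.167, 0.986, -0.015], [0.984, -0.168, -0.066], [-0.068, -0.004, -0.998]]
ft_force: [-0.7, -0.2, 0.4]
gripper_width: 0.0422
```

Emit:
send_rows(
  increments=[-0.1,0,-1,0,-0.2,0,-3,0,-0.4,0,-6,0,-0.6,0,-9.5,0,-0.9,0,-13,0,-1.2,0,-17,0,-1.5,0,-21,0,0,0,-23,0,3,0,-24,0,6,0,-24,0,6,0,-24,0],
)

```text
time_s: 31.75
tcp_pos: [0.5369, -0.0971, 0.2458]
orientation: [[0.164, 0.986, -0.013], [0.984, -0.165, -0.066], [-0.067, -0.002, -0.998]]
ft_force: [0.5, -1.4, 0.2]
gripper_width: 0.0422
```

```bash
python3 - <<'E'
from h import *
s=ctrl.get_state(); p,d=ctrl.camera("wrist"); q,e=ctrl.camera("scene");t,g=ctrl.camera("top"); print(s["time_s"],s["tcp_pos"],s["ft_force"],s["gripper_width"])
cv2.imwrite("pics/end.png",np.vstack([np.hstack([cv2.resize(p,(400,300)),cv2.resize(q[120:360,130:420],(400,300))]),np.hstack([cv2.resize(t[60:240,140:400],(400,277)),np.zeros((277,400,3),np.uint8)])]))
P=pts(cam("wrist",s),d)*1000
c=np.array([531,-192]);X=(P[...,:2]-c)@np.array([.985,-.170]);Y=(P[...,:2]-c)@np.array([.170,.985]);Z=P[...,2]
m=(abs(X+11)<22)&(abs(Y)<130)&(Z>12)&(Z<60); print("tube X,Y,Z",np.percentile(X[m],[1,99]),np.percentile(Y[m],[1,99]),np.percentile(Z[m],[50,99]))
m=(X>60)&(X<112)&(abs(Y)<130)&(Z>12)&(Z<80); print("bar",np.percentile(X[m],[1,99]),np.percentile(Y[m],[1,99]),np.percentile(Z[m],[50,99]))
E
```

```text
31.75 [ 0.53685947 -0.09714273  0.24583701] [ 0.5284316  -1.35285911  0.21539565] 0.04215266537935343
tube X,Y,Z [-25.88112755   1.9829738 ] [-71.26405015  92.17725285] [28.11591605 33.76304416]
bar [ 85.37192407 107.81737924] [-29.69479312 102.1609265 ] [40.53668253 66.23398754]
```

View pics/end.png

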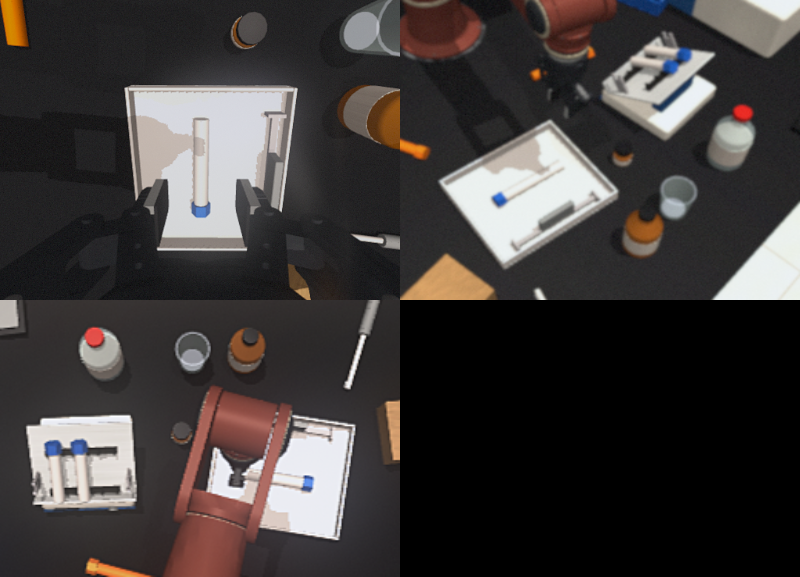

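The last pictures show the tube lying flat in the tray beside the upright bar. The short tubes and the bystanders are in place and the arm is clear, so I'm handing in.

```bash
python3 -c "
from plant import ctrl
print(ctrl.finish_job())"
```

```text
the job is handed in; nothing more can be done
None
```

Both pieces are in the tray and released, bar first and then the long tube. I handed the job in at about 32 s of the 59 s allowed.

**Bar:** I gripped it by the fin's ends and drew it out of the brackets along the slant. It came out leaning about 45°, so I turned it upright against the tray's far wall before letting go. It settled its last few degrees (about 8°) on release. The wall pushes reached about 25 N at the wrist. It now stands on its end blocks along that wall, with the fin top about 61 mm above the tray floor, as expected.

**Long tube:** I carried it over, lowered it foot first until it lay flat within about 2°, and released it. It lies parallel to the bar, roughly 85 mm away from it.

**What went wrong:** My first quarter turn of the tube ran the last joint to the end of its range at −180°. The arm stopped short there and kept a tool tilt of about 4°, so I turned it the other way. I can't tell whether touching the range limit counts against the job.

**Last checks:**
- The final pictures show the two short tubes still on the mixer, and the bottles, jar and beaker standing in place. I checked these by eye only.
- The arm was clear of everything, with no contact force on the gripper.
- Only part of the bar was visible in the final measurement. Its full position comes from the check made just after release.
- The top and wrist cameras disagreed by about 5 mm across the bench; I used the wrist camera.

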